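# Turn a sample jar to the label reader and hold its recessed read button

## Task

Turn the amber sample jar in its nest so that its label squarely faces the window of the label reader and let go of it, the jar standing upright in the nest. Then take the stylus from its stand, reach its tip down through the round hole in the top of the reader, and press the recessed read button fully down. Finish while still gripping the stylus and holding the button down; leave the amber bottle, the beaker and the white pot where they are.

Things in the scene. Friction and masses are not known exactly. Their poses are not given: they have to be found in the camera images.
- reader: Label reader, fixed: grey base plate 130 (x) x 220 (y) x 12 mm, origin at the centre of its underside, z up. On it: a low collar (the nest) at y = -65 mm and a white scanner block, 110 (x) mm by y = -20 to +105 mm, flat top 65 mm above the bench. The dark window is in the block's face at y = -20 mm and looks along -y at the nest. Yaw within 35 degrees of 0; stands left or right of centre.
- nest (a point): Centre of the nest floor, 12 mm above the bench, where the jar stands. The collar around it: inside diameter 55 mm, outside 66 mm, rim 10 mm above the nest floor. Axes as the reader's.
- window (a point): Centre of the scanner window, 45 mm from the nest axis along the reader's +y, 40 mm above the bench. Axes as the reader's.
- well_mouth (a point): Centre of the round hole in the flat top of the scanner block, 65 mm above the bench, 60 mm from the reader's origin along its +y. The hole is a vertical well of 18 mm diameter with a flat dark ring round its mouth; the button lies in it, its top 31 mm below the mouth. Axes as the reader's.
- button_top (a point): Centre of the top of the recessed read button (grey, 15 mm across, in the well). It moves down with the button.
- read_button (a joint): Travel of the read button in m: 0 = up, 0.006 = fully down. It is pressed straight down; a spring pushes it back up, about 2.5 N at the start and 5 N when fully down, so it stays down only while held.
- jar: Loose sample jar in the nest, about 160 g, 105 mm tall: amber body 50 mm diameter, black cap 35 mm diameter (82 to 105 mm up) that turns with it as one piece. Origin at the centre of its underside, z up. Its x axis points to the white paper label (80 degrees wide); a white rib 3 mm high on the cap's top runs from centre to rim above the label. The label starts 45 degrees or more off the window.
- jar_label (a point): Middle of the label on the jar's surface, 25 mm from the jar's axis along its x, 37 mm above its underside.
- jar_cap (a point): Middle of the cap on the jar's axis, 93.5 mm above the jar's underside; a good place to grip from above.
- stand: Stylus stand, fixed: aluminium block 60 x 60 x 75 mm (tall), origin at the centre of its underside, z up. In its top is a central round hole of 9 mm diameter, 68 mm deep, in which the stylus hangs.
- stylus: Loose stylus, 45 g, upright in the stand: steel rod 6 mm diameter, 60 mm long, below a square grey handle 16 x 16 x 60 mm. Origin at the rod's tip, z from tip to handle; handle 60 to 120 mm from the tip, flat sides along x and y. In the stand the handle rests on the stand's top: tip 15 mm, handle top 135 mm above the bench; raise it over 60 mm to free it. Yaw varies.
- stylus_grip (a point): Middle of the handle, 92 mm above the tip; a good place to grip from above.
- amber_bottle: Bystander: amber bottle, 68 mm diameter, 170 mm tall, loose, origin at the centre of its underside, at the robot's far left. Leave it alone.
- beaker: Bystander: open glass beaker, 76 mm diameter, 85 mm tall, loose, origin at the centre of its underside, beyond the work. Leave it alone.
- white_pot: Bystander: white lidded pot, 64 mm diameter, 70 mm tall, loose, origin at the centre of its underside, at the robot's far right. Leave it alone.

How it is judged:
By the outcome, as a careful person would: the job done as asked, in the order asked, and still so for the second after the job is handed in, while the arm keeps its last pose, push and grip.
It also fails if it takes over 58 s, if anything falls off the work surface, if the arm or the gripper's body presses on something with over 40 N, if the wrist force passes 120 N, or if a joint passes its speed limit or range.

## Robot

A 6-joint arm with a two-finger parallel gripper is mounted at the origin on the work surface. World frame = base frame: x ahead of the robot, y to its left, z up, the work surface at z = 0. Lengths are in m, angles in rad, forces in N, time in s.
With the tool pointing down it reaches from about 0.3 to 0.875 m from the base axis. Payload 6.4 kg.
Tool frame: the origin (TCP) lies between the finger pads; the fingertips stand 19 mm ahead of it and the grasp point (between the pads) is the TCP; z points along the fingers, x is the direction in which the jaws open and shut, and the axes are right-handed (so a half turn about z gives the same grasp; the last joint's range is limited). The gripper opens to 88 mm and grips with 3 to 60 N. Pads are 18 mm wide; open, the fingers measure 123 mm over their backs; the gripper's body (75 mm by 187 mm) begins 45 mm behind the grasp point.
Start: joints at [0.918, 0.181, 1.607, -0, 1.354, -0.206], TCP at [0.248, 0.519, 0.258] pointing down, gripper open.
Joint ranges: [-2.99, 2.99], [-0.89, 2.07], [0.3, 2.58], [-1.14, 4.28], [0, 2.63], [-3.12, 3.12]. Speed limits (rad/s): [2.57, 2.57, 3.01, 3.14, 3.14, 3.14].

## Interface

Orientations are given as [roll, pitch, yaw] about the fixed x, y, z axes, in that order (R = Rz(yaw) Ry(pitch) Rx(roll)).
In Python, from cell import sensors, cams, bot gives the robot as it stands.
- The arm moves only by the tool apply_moves, never from a script. Its argument "deltas" is text: rows parted by semicolons, each of 5 numbers parted by spaces: the shift along the tool's x, y, z each as a share of 0.6 m, from -1 to 1, then the turn about the tool's z as a share of 0.5 rad, from -1 to 1, then the finger opening in mm, from 0 to 88.1. A call has 1 to 10 rows; each row is the pose to reach, as a shift and turn from the pose commanded when the call began, along the tool's axes at that moment; what a row does not reach only later rows make up. A row lasts 1/10 s, in which the tool goes at most 50 mm and 8.59 degrees, less where a joint would pass 70% of its speed; a pose out of reach is approached as far as the arm can. A call with a number of a shift or a turn outside -1 to 1 is refused whole. A call with a gripper value outside its range is refused whole. The fingers move at their own pace and stop on an object; "squeeze" is the grip in N (left out, the last holds). Time passes only in rows, so rows that repeat a pose let the fingers close. It gives the time, the measured TCP pose, the force and the opening at its end, in the units of the state.
- sensors.get_obs(): the state, without advancing time (a new reading comes with each control period).
- cams.snapshot(name): name is "scene" or "top"; returns (picture, depth): 384x512x3 uint8, red, green, blue; 384x512 float32, m along the optical axis (not along the pixel's ray), 0 where there is no reading.
- cams.camera_info(name): a dict with "fx", "fy", "cx", "cy" (pixels), "xyz" and "rotation" of the camera in the world. Camera axes: x right, y down, z forward; pixel columns grow to the right and rows downward; lengths in m; the calibration is good to about 2 mm. A picture is of the moment at which its call begins. camera_info takes no time and is no camera call.
- bot.finish_job(): hands the job in, once; it reports no verdict.
Trained networks look in the newest picture that a camera, given by its name, has taken for a name from the list of things; names that differ only in an ending like _2 or _b are one class to them, and where a whole thing is asked for, a point or a joint stands for the part that bears it (a point fixed in the world has none). Each returns a list of dicts, best first, with "conf" (0 to 1); they miss things now and then, are a little off and sometimes report something else, mostly with a low value. They report only what shows in the picture. A call takes as long as a camera call.
- cams.search_frame(query, camera): "bbox" ([left, top, right, bottom] as shares, 0 to 1, of the picture: columns of its width, rows of its height, round what is visible of it).
The state is a dict: "clock": time; "joint_pos": joint angles; "qvel": joint speeds; "tau": joint torques, N m; "eef_pos": TCP position; "orientation": TCP orientation; "force": force on the tool from outside, world axes, zero at the start; "wrist_torque": the same for the moment, N m; "gripper_width": finger opening in m.
Only numpy, scipy, OpenCV 4.12 (cv2) and the standard library are available. Lean on these libraries where they do the work, as an engineer would, in place of code of your own. Each camera call takes 0.05 s, during which the arm holds its last target.

## Working session

There is one attempt and no reset: what is moved stays moved. The work goes in short steps, Python scripts to look and compute and a tool call to move; the robot and the scene stay as the last step left them, time stands still between calls to the robot, and variables do not carry over. Pictures are saved under pics/ and viewed, and the job is handed in when it is done.

Besides the shell and the picture viewer there is one more tool, called after ">>>" by a JSON object that holds its "fn" and its "kwargs". apply_moves: Moves the arm, as the interface text tells. Shift numbers are shares of 0.6 m and turn numbers shares of 0.5 rad, none past 1 either way. Its arguments: {"type":"object","properties":{"deltas":{"type":"string"},"squeeze":{"type":"number"}},"required":["deltas"]}

```bash
mkdir -p pics; ls
cat > h.py <<'E'
import numpy as np, cv2, pickle
from cell import sensors, cams, bot
def snap(name,tag):
    im,d=cams.snapshot(name); cv2.imwrite(f'pics/{tag}.png',im[:,:,::-1]); np.savez(f'{tag}.npz',im=im,d=d); return im,d
def info(name):
    c=cams.camera_info(name); return c
def unproj(name,u,v,z):
    c=info(name); p=np.stack([(np.asarray(u)-c['cx'])/c['fx']*z,(np.asarray(v)-c['cy'])/c['fy']*z,np.asarray(z)*np.ones_like(np.asarray(u),float)],-1)
    return p@np.array(c['rotation']).T+np.array(c['xyz'])
def cloud(name,d):
    v,u=np.mgrid[:d.shape[0],:d.shape[1]]
    return unproj(name,u.astype(float),v.astype(float),d)
def proj(name,P):
    c=info(name); q=(np.asarray(P)-np.array(c['xyz']))@np.array(c['rotation'])
    return np.stack([q[...,0]/q[...,2]*c['fx']+c['cx'],q[...,1]/q[...,2]*c['fy']+c['cy']],-1)
E
python3 - <<'E'
from h import *
print(sensors.get_obs())
for n in ['scene','top']:
    print(n,info(n)); snap(n,n+'0')
    for q in ['reader','jar','stand','stylus','well_mouth']:
        try: print(q,[(round(x['conf'],2),np.round(x['bbox'],3).tolist()) for x in cams.search_frame(q,n)][:2])
        except Exception as e: print(q,e)
E
```

```text
pics
{'clock': 0.0, 'joint_pos': array([ 9.17729251e-01,  1.81524413e-01,  1.60798460e+00, -3.35556844e-05,
        1.35379359e+00, -2.06284256e-01]), 'qvel': array([-0.00035457,  0.00144952,  0.0009224 ,  0.00134631,  0.00060684,
       -0.00144356]), 'tau': array([ 5.74622300e-04, -4.33863759e+01, -3.41854155e+01,  7.03461422e-02,
        3.85075109e-02, -8.33962804e-05]), 'eef_pos': array([0.24811564, 0.51816446, 0.25683077]), 'orientation': array([-3.14127448e+00,  1.68040489e-03,  1.12402103e+00]), 'force': array([-0.40917873,  0.36738509,  0.62239502]), 'wrist_torque': array([0.06390698, 0.02818084, 0.02394852]), 'gripper_width': 0.08825481858468329}
scene {'fx': 477.77793856041114, 'fy': 477.77793856041114, 'cx': 258.6602806817739, 'cy': 194.65983966418278, 'xyz': array([ 1.2877812 , -0.70780772,  1.05324141]), 'rotation': array([-2.35834885, -0.02031675,  0.74852168])}
reader [(0.62, [0.286, 0.521, 0.464, 0.74])]
jar [(0.84, [0.321, 0.593, 0.365, 0.688]), (0.56, [0.546, 0.547, 0.616, 0.65])]
stand [(0.71, [0.468, 0.391, 0.524, 0.462]), (0.24, [0.49, 0.362, 0.505, 0.41])]
stylus [(0.5, [0.484, 0.356, 0.497, 0.412])]
well_mouth [(0.63, [0.296, 0.531, 0.462, 0.738])]
top {'fx': 443.06531300015314, 'fy': 443.06531300015314, 'cx': 260.6576363978948, 'cy': 199.14671363439632, 'xyz': array([0.42523575, 0.01264769, 1.34864861]), 'rotation': array([-2.98575136, -0.02126056, -1.54131765])}
reader [(0.56, [0.558, 0.501, 0.695, 0.616])]
jar [(0.64, [0.651, 0.526, 0.692, 0.584]), (0.44, [0.549, 0.496, 0.699, 0.618])]
stand [(0.75, [0.374, 0.591, 0.431, 0.656]), (0.62, [0.387, 0.613, 0.409, 0.64])]
stylus [(0.4, [0.394, 0.614, 0.407, 0.623]), (0.37, [0.55, 0.493, 0.699, 0.623])]
well_mouth [(0.56, [0.552, 0.5, 0.694, 0.628]), (0.17, [0.648, 0.529, 0.693, 0.572])]
```

```bash
python3 - <<'E'
s=open('h.py').read()
s=s.replace("c=cams.camera_info(name); return c","c=dict(cams.camera_info(name)); c['rotation']=Rotation.from_euler('xyz',c['rotation']).as_matrix(); return c").replace("import numpy","from scipy.spatial.transform import Rotation\nimport numpy",1)
open('h.py','w').write(s)
E
python3 - <<'E'
from h import *
im=np.load('top0.npz')['im'];d=np.load('top0.npz')['d']
print(d.min(),d.max())
c=cloud('top',d); print('bench', c[300,100],c[60,250],c[200,450])
a=cv2.resize(im[170:270,170:370],None,fx=4,fy=4,interpolation=cv2.INTER_CUBIC); cv2.imwrite('pics/topc0.png',a[:,:,::-1])
im=np.load('scene0.npz')['im']
a=cv2.resize(im[130:290,130:330],None,fx=3.7,fy=3.7,interpolation=cv2.INTER_CUBIC); cv2.imwrite('pics/scenec0.png',a[:,:,::-1])
E
```

```text
0.0 2.2897272
bench [0.32124026 0.45459076 0.0032647 ] [ 1.46855139  0.05257628 -0.75853081] [ 0.65421141 -0.59749473  0.00210525]
```

View pics/top0.png

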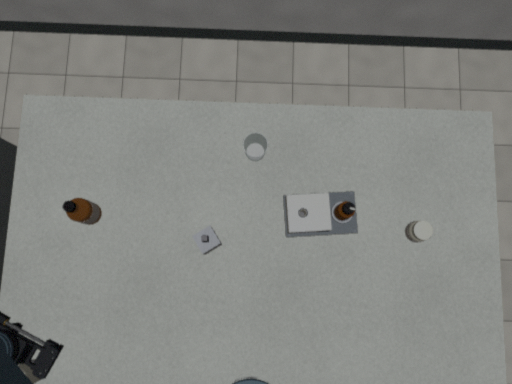

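View pics/scene0.png

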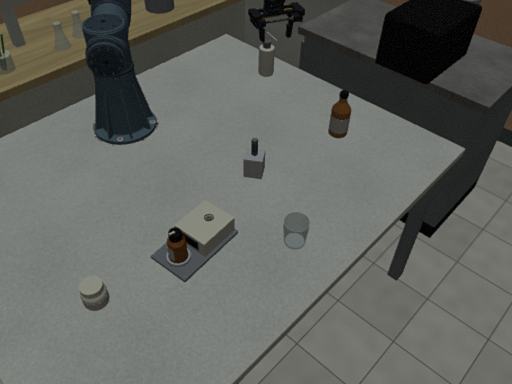

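View pics/topc0.png

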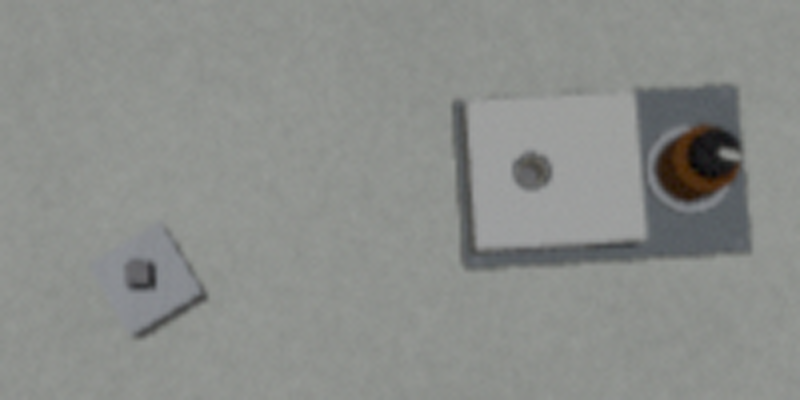

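View pics/scenec0.png

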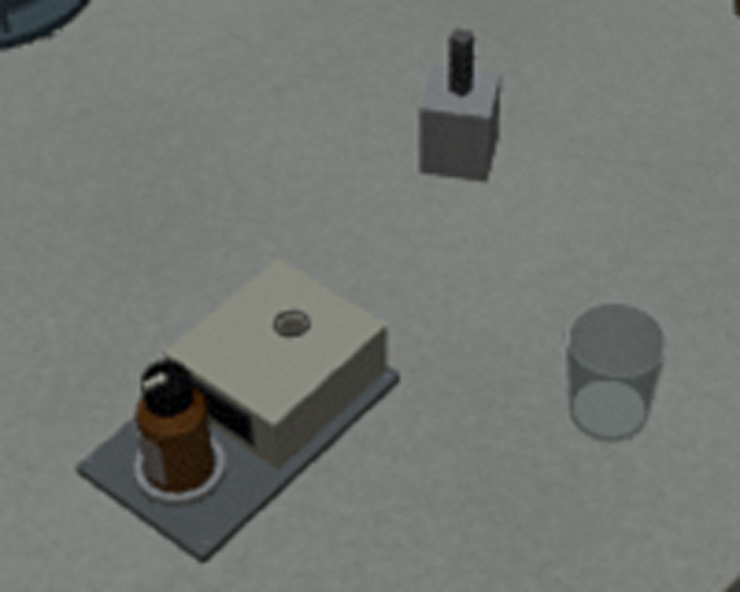

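Run:
```python
from h import *
for n in ['top','scene']:
    z=np.load(n+'0.npz'); im,d=z['im'],z['d']; c=cloud(n,d)
    X,Y,Z=c[...,0],c[...,1],c[...,2]
    roi=(X>0.25)&(X<0.75)&(Y>-0.35)&(Y<0.3)&(d>0)
    b=roi&(abs(Z)<0.006); print(n,'bench z',np.median(Z[b]))
    def rect(m,lab):
        m=m.astype(np.uint8); k,l,s,ce=cv2.connectedComponentsWithStats(m)
        for i in np.argsort(-s[1:,4])[:1]+1:
            p=c[l==i]; r=cv2.minAreaRect(p[:,:2].astype(np.float32)*1000)
            print(lab,s[i,4],'mean',p.mean(0).round(4),'rect',np.round(r[0],1),np.round(r[1],1),round(r[2],1))
    rect(roi&(abs(Z-0.067)<0.006)&(Y<0.0),'block')
    rect(roi&(abs(Z-0.012)<0.006)&(Y<0.0)&(Y>-0.35),'plate')
    rect(roi&(abs(Z-0.077)<0.006)&(Y>0.0),'stand')
    rect(roi&(Z>0.125)&(Y>0.0),'handle')
    rect(roi&(Z>0.110)&(Y<0.0),'cap')
```

```text
top bench z -6.893178628020191e-05
block 1456 mean [ 0.5929 -0.1495  0.0651] rect [ 593.3 -149.6] [110.6 125.5] 5.2
plate 907 mean [ 0.5882 -0.2277  0.0117] rect [ 596.3 -191.6] [130.9 220.2] 5.4
stand 370 mean [0.5039 0.1448 0.0755] rect [504.3 145.4] [60.7 59.5] 33.6
handle 37 mean [0.5036 0.1451 0.1345] rect [504.3 145.3] [16.1 14.5] 4.2
cap 124 mean [ 0.6024 -0.2557  0.1166] rect [ 602.2 -255.8] [33.7 32.7] 71.9
scene bench z -0.0006582220012911755
block 1309 mean [ 0.5954 -0.1547  0.0645] rect [ 593.6 -152.3] [113.3 128.4] 5.8
plate 1035 mean [ 0.6254 -0.2418  0.0114] rect [ 597.8 -195.3] [132.5 222. ] 4.7
stand 207 mean [0.5085 0.1384 0.0748] rect [505.4 141.7] [59.9 65.3] 33.3
handle 30 mean [0.5066 0.1414 0.1312] rect [505.9 141.4] [16.8 16.5] 15.0
cap 128 mean [ 0.6048 -0.2602  0.1161] rect [ 603.3 -259.2] [33.  37.1] 51.9
```

Run:
```python
from h import *
for n in ['top','scene']:
    z=np.load(n+'0.npz'); im,d=z['im'],z['d']; c=cloud(n,d)
    cen=(c[(c[...,2]>0.11)&(c[...,2]<.125)&(c[...,1]<-.2)&(c[...,0]>.5)&(c[...,0]<.7)][:,:2]); cen=cen.mean(0)
    cc=np.array([602.3,-256.,117])/1000 if n=='top' else np.array([.6035,-.2595,.117])
    u,v=proj(n,cc).round().astype(int); print(n,u,v)
    g=im[v-9:v+10,u-9:u+10].astype(int).sum(2)//3
    for r in g: print(' '.join('%3d'%x for x in r))
    vv,uu=np.mgrid[v-9:v+10,u-9:u+10]
    # world on plane z=.119
    cam=info(n); ray=np.stack([(uu-cam['cx'])/cam['fx'],(vv-cam['cy'])/cam['fy'],np.ones(uu.shape)],-1)@cam['rotation'].T
    t=(0.119-cam['xyz'][2])/ray[...,2]; P=cam['xyz']+ray*t[...,None]
    r=P[...,:2]-cc[:2]; R=np.hypot(r[...,0],r[...,1])
    w=np.where((R<0.0175),np.clip(g-60,0,None),0).astype(float)
    m=(r*w[...,None]).sum((0,1))/w.sum(); print('dir',m*1000,np.degrees(np.arctan2(m[1],m[0])))
    a=cv2.resize(im[v-25:v+35,u-30:u+30],None,fx=9,fy=9,interpolation=cv2.INTER_CUBIC); cv2.imwrite(f'pics/jar_{n}0.png',a[:,:,::-1])
```

```text
top 348 208
 94  96  95  95  94  92  91  92  93  91  91  91  91  92  95 106 135 142 143
 96  97  98  94  93  86  85  87  88  90  91  92  92  90  93 105 136 142 146
107 113 111  97  86  76  65  67  69  72  72  80  87  92  92 100 134 142 145
125 121 113  90  62  60  51  47  40  41  43  55  73  80  89  96 126 139 144
115  91  71  57  47  43  41  32  26  30  25  26  33  54  77  91 118 139 145
 71  55  47  41  33  20  24  27  28  22  23  23  26  31  49  80 117 140 144
 45  48  50  38  25  18  24  26  28  26  26  29  22  26  35  59 104 137 144
 48  45  42  24  19  24  17  24  27  26  32  51  46  39  37  51 101 137 147
 47  46  45  22  18  24  27  23  21  28  56 101 109  96  87  71  98 134 144
 46  47  40  18  13  27  27  28  20  32  66 122 137 135 132 115 109 137 146
 49  48  39  23  18  25  28  31  29  28  37  75 106 124 130 129 118 138 147
 48  50  44  20  16  22  27  30  29  22  32  36  45  52  68  81 101 134 146
 43  45  41  24   6  14  19  24  25  30  28  23  30  32  41  58 100 134 142
 42  49  39  41  30  20  14  22  24  21  29  22  26  30  46  72  91 128 141
 41  43  46  44  35  22 
[... 1212 characters left out ...]
80  46  19   9  17  12  10   3   7  21  31
122 124 125  71 103  88  64  30  17  14  14   5  17  14   5   7   7  11  14
124 124 127  67  51  35  20  10  10   2   9  17  15  13   7   3   5  16  18
122 126 127  70  22   8  11   3  10  11  14   8  15   8   0   0   0  21  24
123 124 110  59  10   0   4  10   6   5  10   6   0   2   1   5   5  22  34
125 126  92  47  18   0   1  16   0   0   5   4   4   1   7   4   1  22  30
129 115  69  44  25   2   2   0   5  10   5   4   2   1   2   0  19  25  30
128 113  63  41  24  12   0   1   1   2  12   0   1   4   5  17  37  39  38
127  94  55  39  40  28   7   9   3   0   5   0   7  12  25  37  49  38  40
dir [-4.3954804  -2.80777173] -147.43012586082403
```

View pics/jar_top0.png

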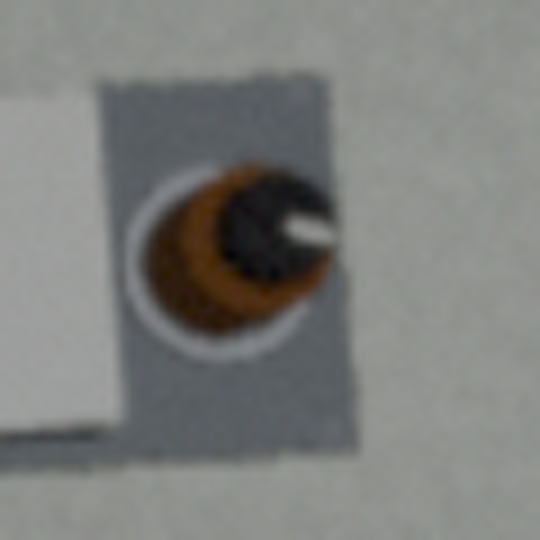

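View pics/jar_scene0.png

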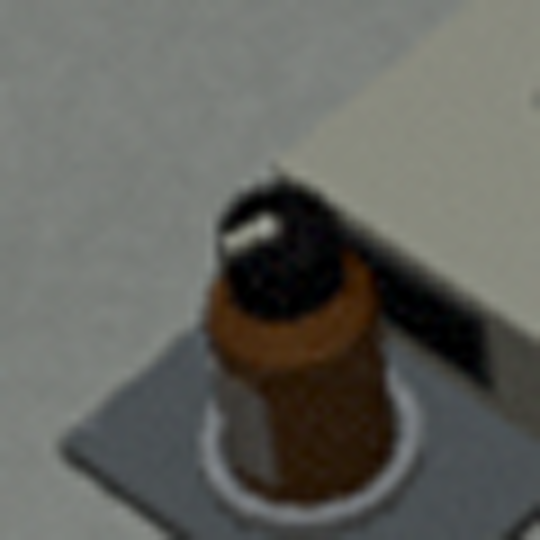

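```bash
cat > rib.py <<'E'
from h import *
from scipy.optimize import least_squares
# render-fit: rib as a 2D bar from center to rim on cap disc
def ribfit(n,tag,c0,zt=0.119,wall=0.0145):
    z=np.load(tag+'.npz'); im=z['im']; cam=info(n)
    u,v=proj(n,np.array([c0[0],c0[1],zt])).round().astype(int)
    vv,uu=np.mgrid[v-9:v+10,u-9:u+10]; g=im[v-9:v+10,u-9:u+10].astype(float).mean(2)
    ray=np.stack([(uu-cam['cx'])/cam['fx'],(vv-cam['cy'])/cam['fy'],np.ones(uu.shape)],-1)@cam['rotation'].T
    P=cam['xyz']+ray*((zt-cam['xyz'][2])/ray[...,2])[...,None]
    r=P[...,:2]-np.array(c0[:2]); R=np.hypot(r[...,0],r[...,1])
    m=(R<wall)&(g>60); p=r[m]; w=g[m]-40
    mu=(p*w[:,None]).sum(0)/w.sum(); q=p-mu; C=(q*w[:,None]).T@q/w.sum()
    e,V=np.linalg.eigh(C); a=V[:,1]; a=a*np.sign(a@mu)
    print(n,'rib n',m.sum(),'mu mm',(mu*1000).round(1),'ev',np.sqrt(e)*1000,'PCA deg',np.degrees(np.arctan2(a[1],a[0])).round(1),'cen deg',np.degrees(np.arctan2(mu[1],mu[0])).round(1))
if __name__=='__main__':
    for w in (.0135,.015,.0165):
        ribfit('top','top0',(.6024,-.2557),wall=w)
        ribfit('scene','scene0',(.6048,-.2602),wall=w)
        ribfit('scene','scene0',(.6033,-.2592),wall=w)
E
python3 rib.py
```

```text
top rib n 13 mu mm [-0.2 -8.4] ev [2.09872384 3.267743  ] PCA deg -96.5 cen deg -91.2
scene rib n 14 mu mm [-3.3 -5.8] ev [2.02180922 3.7368127 ] PCA deg -95.6 cen deg -119.8
scene rib n 13 mu mm [-1.9 -6.4] ev [2.01821835 3.46070474] PCA deg -100.8 cen deg -106.3
top rib n 14 mu mm [-0.3 -8.5] ev [2.21319416 3.33049247] PCA deg -102.8 cen deg -92.3
scene rib n 15 mu mm [-3.6 -6.3] ev [2.03159542 4.08725745] PCA deg -102.3 cen deg -119.5
scene rib n 19 mu mm [-3.2 -5.9] ev [3.19681185 6.2050766 ] PCA deg -66.6 cen deg -118.4
top rib n 18 mu mm [-0.6 -9.9] ev [2.29245838 4.09492723] PCA deg -102.0 cen deg -93.3
scene rib n 22 mu mm [-4.  -4.8] ev [3.35567912 7.84500667] PCA deg -95.3 cen deg -130.0
scene rib n 28 mu mm [-4.5 -3.2] ev [5.32299739 9.00707   ] PCA deg -83.0 cen deg -144.4
```

```bash
cat > ribr.py <<'E'
from h import *
from scipy.optimize import differential_evolution
def fit(n,tag,c0,rad=0.0145,z0=0.117,seed=0):
    im=np.load(tag+'.npz')['im']; S=8
    u,v=proj(n,np.array([c0[0],c0[1],z0])).round().astype(int); h=10
    g=im[v-h:v+h+1,u-h:u+h+1].astype(float).mean(2); N=2*h+1
    cache=info(n)
    def pj(P):
        q=(P-cache['xyz'])@cache['rotation']; return np.stack([q[:,0]/q[:,2]*cache['fx']+cache['cx'],q[:,1]/q[:,2]*cache['fy']+cache['cy']],-1)
    a=np.linspace(0,2*np.pi,48)
    def hull(P):
        p=(pj(P)-[u-h-.5,v-h-.5])*S
        m=np.zeros((N*S,N*S),np.uint8); cv2.fillConvexPoly(m,cv2.convexHull(np.round(p).astype(np.int32)),1)
        return m
    def render(x):
        th,dx,dy,w,bl,dk,hi=x; c=np.array([c0[0]+dx/1000,c0[1]+dy/1000])
        L=0.0175
        e=np.array([np.cos(th),np.sin(th)]); f=np.array([-e[1],e[0]])*w/2000
        P=[np.r_[c+s*e+t*f,zz] for s in (0,L) for t in (-1,1) for zz in (z0,z0+.003)]
        rib=hull(np.array(P))
        circ=np.array([np.r_[c+0.0175*np.array([np.cos(t),np.sin(t)]),z0] for t in a]); disc=hull(circ)
        rb=rib*(hi-dk)+dk
        A=cv2.GaussianBlur((rb*np.maximum(disc,rib)).astype(np.float32),(0,0),bl*S); M=cv2.GaussianBlur(np.maximum(disc,rib).astype(np.float32),(0,0),bl*S)
        r=lambda q:cv2.resize(q,(N,N),interpolation=cv2.INTER_AREA)
        return r(A),r(M)
    def cost(x):
        A,M=render(x); m=np.clip((M-.9)*10,0,1)
        # pixels inside the cap: match; reward using a fixed number
        return (m*np.abs(g-A)).sum()+ (1-m).sum()*0 + 18*((1-m)*fixed).sum()
    circ0=np.array([np.r_[c0[0]+rad*np.cos(t),c0[1]+rad*np.sin(t),z0] for t in a])
    fixed=cv2.resize(hull(circ0).astype(np.float32),(N,N),interpolation=cv2.INTER_AREA)
    r=differential_evolution(cost,[(-np.pi,np.pi),(-3,3),(-3,3),(2,6),(.3,.9),(0,40),(90,230)],seed=seed,maxiter=120,popsize=12,tol=1e-6)
    return np.degrees(r.x[0]),r.x,r.fun
if __name__=='__main__':
    import sys
    for n,c in (('top',(.6024,-.2557)),('scene',(.604,-.2597))):
        for s in (0,1):
            t,x,f=fit(n,n+'0',c,seed=s); print(n,round(t,1),x.round(2),round(f))
E
time python3 ribr.py
```

```text
top -100.3 [ -1.75   1.12  -2.14   6.     0.63  27.09 146.77] 491
top -102.3 [ -1.78   1.26  -2.18   5.86   0.61  27.38 145.67] 496
scene -110.5 [-1.930e+00 -5.700e-01 -1.400e-01  3.960e+00  4.700e-01  1.097e+01
  1.423e+02] 551
scene -110.3 [ -1.93  -0.8   -0.37   3.98   0.49  11.19 144.  ] 552
real	1m53.514s
user	1m53.864s
sys	0m0.131s
```

Run:
```python
from h import *
im=np.load('scene0.npz')['im'].astype(int)
for c in ((.6035,-.2595),(.6025,-.2575)):
  for z in (.040,.049,.058):
    az=np.radians(np.arange(-120,60,10)); P=np.stack([c[0]+.025*np.cos(az),c[1]+.025*np.sin(az),0*az+z],-1)
    q=proj('scene',P); print(z,' '.join('%d:%.1f,%.1f'%(round(np.degrees(a)),x,y) for a,(x,y) in zip(az,q)))
for v in range(244,266): print(v,' '.join('%3d/%3d'%(im[v,u,0],im[v,u,2]) for u in range(164,192)))
```

```text
0.04 -120:168.1,252.6 -110:168.5,253.8 -100:169.2,255.0 -90:170.2,256.0 -80:171.3,256.8 -70:172.7,257.4 -60:174.2,257.8 -50:175.8,258.0 -40:177.5,258.0 -30:179.1,257.8 -20:180.8,257.3 -10:182.3,256.6 0:183.6,255.7 10:184.8,254.7 20:185.7,253.6 30:186.4,252.3 40:186.8,251.0 50:186.9,249.8
0.049 -120:167.7,250.5 -110:168.1,251.7 -100:168.8,252.9 -90:169.8,253.9 -80:171.0,254.7 -70:172.3,255.3 -60:173.8,255.7 -50:175.5,255.9 -40:177.1,255.9 -30:178.8,255.7 -20:180.4,255.2 -10:181.9,254.5 0:183.3,253.6 10:184.5,252.6 20:185.4,251.5 30:186.1,250.2 40:186.5,248.9 50:186.6,247.6
0.058 -120:167.3,248.4 -110:167.7,249.6 -100:168.4,250.7 -90:169.4,251.7 -80:170.6,252.6 -70:172.0,253.2 -60:173.5,253.6 -50:175.1,253.8 -40:176.8,253.8 -30:178.5,253.5 -20:180.1,253.1 -10:181.6,252.4 0:183.0,251.5 10:184.2,250.5 20:185.1,249.3 30:185.8,248.1 40:186.2,246.8 50:186.3,245.5
0.04 -120:168.4,252.0 -110:168.9,253.2 -100:169.5,254.3 -90:170.5,255.3 -80:171.7,256.1 -70:173.0,256.8 -60:174.5,257.2 -50:176.2,257.4 -40:177.8,257.4 -30:179.5,257.1 -20:181.1,256.6 -10:182.6,256.0 0:183.9,255.1 10:185.1,254.1 20
[... 4953 characters left out ...]
  74/ 83  73/ 83
263  74/ 81  73/ 81  73/ 82  71/ 79  59/ 61  65/ 67  89/ 91 113/116 116/122 111/119 100/101  97/ 97  99/ 96  84/ 76  79/ 74  94/ 93 110/116 115/122 113/119 108/114  83/ 87  67/ 66  54/ 55  56/ 59  71/ 79  74/ 82  75/ 83  72/ 81
264  74/ 83  73/ 83  74/ 82  75/ 84  72/ 80  65/ 70  62/ 62  74/ 74  77/ 79  91/ 95 102/105 112/117 115/121 113/119 111/115 109/111 104/109  91/ 95  76/ 80  69/ 70  57/ 57  60/ 63  69/ 75  71/ 80  75/ 84  75/ 84  75/ 85  72/ 82
265  68/ 72  73/ 81  75/ 83  73/ 82  73/ 82  73/ 83  58/ 63  57/ 59  66/ 66  64/ 64  68/ 70  75/ 76  74/ 76  75/ 79  73/ 74  71/ 72  68/ 68  62/ 64  56/ 55  60/ 62  59/ 63  71/ 77  74/ 84  77/ 85  75/ 85  76/ 84  75/ 83  76/ 83
```

```bash
cat > mv.py <<'E'
import sys
from h import *
# usage: mv.py x y z yaw  -> shares from measured pose (in tool axes)
def calc(x,y,z,yaw=None):
    o=sensors.get_obs(); p=o['eef_pos']; R=Rotation.from_euler('xyz',o['orientation']).as_matrix()
    d=R.T@(np.array([x,y,z])-p); cy=o['orientation'][2]
    t=0 if yaw is None else -((yaw-cy+np.pi)%(2*np.pi)-np.pi)
    print('pose',p.round(4),o['orientation'].round(4),'w',round(o['gripper_width'],4),'t',o['clock'],'F',o['force'].round(2))
    print('shares',(d/0.6).round(4),'turn',round(t/.5,4))
if __name__=='__main__':
    a=[float(v) for v in sys.argv[1:]]; calc(*a)
E
python3 mv.py .6026 -.257 .2 1.124; python3 mv.py .43 .13 .25
```

```text
pose [0.2484 0.5186 0.2577] [ 3.1416 -0.      1.124 ] w 0.0881 t 0.6 F [-0.27  0.08  1.17]
shares [-0.9107  1.0908  0.0962] turn 0.0
pose [0.2484 0.5186 0.2577] [ 3.1416 -0.      1.124 ] w 0.0881 t 0.6 F [-0.27  0.08  1.17]
shares [-0.4533  0.5527  0.0129] turn 0.0
```

>>> {"fn": "apply_moves", "kwargs": {"deltas": "-0.45 0.55 0.01 0 88;-0.45 0.55 0.01 0 88;-0.45 0.55 0.01 0 88;-0.45 0.55 0.01 0 88;-0.45 0.55 0.01 0 88;-0.45 0.55 0.01 0 88;-0.45 0.55 0.01 0 88;-0.45 0.55 0.01 0 88;-0.45 0.55 0.01 0 88"}}

```text
clock: 1.5
eef_pos: [0.4306, 0.1294, 0.2521]
orientation: [3.14, 0.0, 1.121]
force: [0.0, 0.9, 0.3]
gripper_width: 0.0882
```

```bash
python3 mv.py .6026 -.257 .2 1.124
```

```text
pose [0.4306 0.1294 0.2521] [3.1402e+00 1.0000e-04 1.1213e+00] w 0.0882 t 1.5 F [0.02 0.85 0.3 ]
shares [-0.4554  0.5379  0.0876] turn -0.0053
```

>>> {"fn": "apply_moves", "kwargs": {"deltas": "-0.457 0.537 0.085 0 88;-0.457 0.537 0.085 0 88;-0.457 0.537 0.085 0 88;-0.457 0.537 0.085 0 88;-0.457 0.537 0.085 0 88;-0.457 0.537 0.085 0 88;-0.457 0.537 0.085 0 88;-0.457 0.537 0.085 0 88;-0.457 0.537 0.085 0 88;-0.457 0.537 0.085 0 88"}}

```text
clock: 2.5
eef_pos: [0.6017, -0.2576, 0.1996]
orientation: [-3.141, 0.001, 1.12]
force: [-1.1, 0.0, -0.4]
gripper_width: 0.0878
```

```bash
python3 mv.py .6026 -.257 .112 1.124
python3 - <<'E'
from h import *
for n in ['top','scene']:
    im,d=snap(n,n+'1')
    u,v=proj(n,np.array([.6026,-.257,.15])).astype(int)
    a=cv2.resize(im[max(v-50,0):v+50,u-60:u+60],None,fx=5,fy=5,interpolation=cv2.INTER_CUBIC)
    cv2.imwrite(f'pics/{n}1c.png',a[:,:,::-1])
E
```

```text
pose [ 0.6017 -0.2576  0.1996] [-3.1414e+00  5.0000e-04  1.1204e+00] w 0.0878 t 2.5 F [-1.1   0.02 -0.4 ]
shares [0.0016 0.0009 0.146 ] turn -0.0073
```

View pics/scene1c.png

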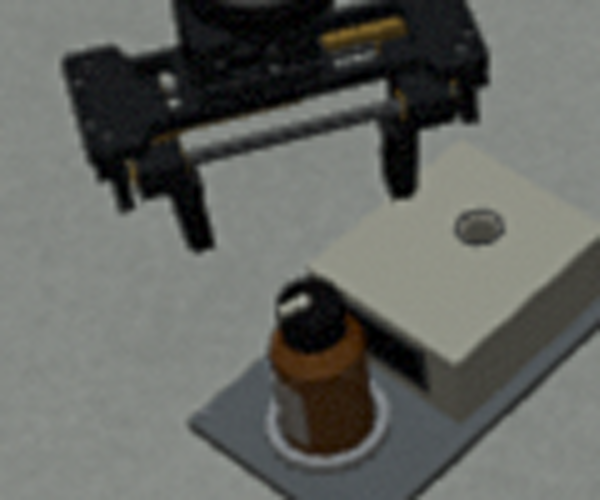

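The gripper hangs over the jar, with its cap at about (312,315) in the crop, and straddles it. I'll go down and close gently.

>>> {"fn": "apply_moves", "kwargs": {"deltas": "0.001 0.001 0.04 0 88;0.001 0.001 0.08 0 88;0.001 0.001 0.11 0 88;0.001 0.001 0.13 0 88;0.001 0.001 0.146 0 88;0.001 0.001 0.146 0 88;0.001 0.001 0.146 0 60;0.001 0.001 0.146 0 45;0.001 0.001 0.146 0 40;0.001 0.001 0.146 0 38", "squeeze": 12}}

```text
clock: 3.6
eef_pos: [0.6026, -0.254, 0.1138]
orientation: [3.141, 0.0, 1.124]
force: [0.4, -0.6, -0.5]
gripper_width: 0.0587
```

>>> {"fn": "apply_moves", "kwargs": {"deltas": "0 0 0 0 35;0 0 0 0 33;0 0 0 0 30;0 0 0 0 30;0 0 0 0 30", "squeeze": 12}}

```text
clock: 4.1
eef_pos: [0.6024, -0.254, 0.1133]
orientation: [3.141, 0.0, 1.124]
force: [0.0, -0.9, 1.3]
gripper_width: 0.0347
```

>>> {"fn": "apply_moves", "kwargs": {"deltas": "0 0 0 0.25 30;0 0 0 0.5 30;0 0 0 0.75 30;0 0 0 1 30;0 0 0 1 30"}}

```text
clock: 4.6
eef_pos: [0.6023, -0.2537, 0.1133]
orientation: [3.141, -0.0, 0.623]
force: [-0.3, -0.5, 2.1]
gripper_width: 0.0349
```

```bash
python3 mv.py .6026 -.256 .112 1.124
python3 - <<'E'
from h import *
for n in ['scene']:
    im,d=snap(n,n+'2')
    u,v=proj(n,np.array([.6026,-.257,.07])).astype(int)
    a=cv2.resize(im[max(v-50,0):v+50,u-60:u+60],None,fx=5,fy=5,interpolation=cv2.INTER_CUBIC)
    cv2.imwrite(f'pics/{n}2c.png',a[:,:,::-1])
E
```

```text
pose [ 0.6023 -0.2537  0.1133] [ 3.1414e+00 -1.0000e-04  6.2290e-01] w 0.0349 t 4.6 F [-0.31 -0.53  2.11]
shares [-0.0018  0.0033  0.0021] turn -1.0021
```

View pics/scene2c.png

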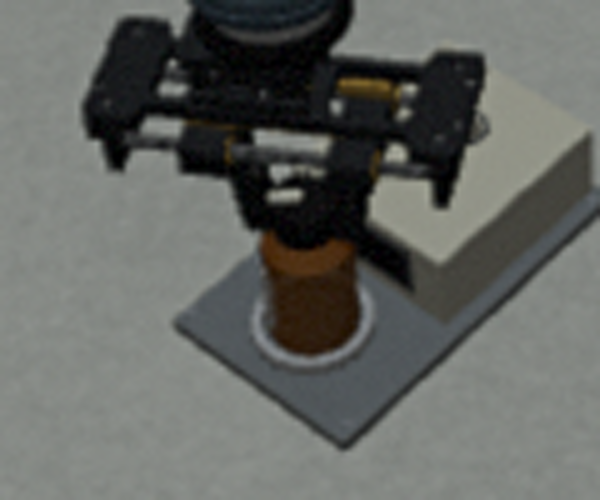

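The jar turned with the gripper: the label sliver is now only at the left edge, near (270,290). I'll keep turning.

>>> {"fn": "apply_moves", "kwargs": {"deltas": "0 0 0 0.25 30;0 0 0 0.5 30;0 0 0 0.75 30;0 0 0 1 30;0 0 0 1 30"}}

```text
clock: 5.15
eef_pos: [0.6026, -0.2539, 0.1133]
orientation: [3.141, -0.001, 0.126]
force: [0.2, 0.2, 1.1]
gripper_width: 0.0348
```

>>> {"fn": "apply_moves", "kwargs": {"deltas": "0 0 0 0.25 30;0 0 0 0.5 30;0 0 0 0.75 30;0 0 0 1 30;0 0 0 1 30"}}

```text
clock: 5.65
eef_pos: [0.6029, -0.2541, 0.1134]
orientation: [3.141, -0.002, -0.372]
force: [2.0, -1.7, 0.4]
gripper_width: 0.0349
```

>>> {"fn": "apply_moves", "kwargs": {"deltas": "0 0 0 0.25 30;0 0 0 0.5 30;0 0 0 0.75 30;0 0 0 1 30;0 0 0 1 30"}}

```text
clock: 6.15
eef_pos: [0.6029, -0.2544, 0.1136]
orientation: [-3.141, -0.002, -0.871]
force: [2.3, -4.0, 1.6]
gripper_width: 0.0347
```

>>> {"fn": "apply_moves", "kwargs": {"deltas": "0 0 0 0.25 30;0 0 0 0.5 30;0 0 0 0.75 30;0 0 0 1 30;0 0 0 1 30"}}

```text
clock: 6.65
eef_pos: [0.6027, -0.2547, 0.1138]
orientation: [-3.141, -0.002, -1.371]
force: [2.3, -3.4, 2.7]
gripper_width: 0.0346
```

>>> {"fn": "apply_moves", "kwargs": {"deltas": "0 0 0 0.25 30;0 0 0 0.5 30;0 0 0 0.75 30;0 0 0 0.75 30;0 0 0 0.75 30"}}

```text
clock: 7.15
eef_pos: [0.6025, -0.2547, 0.1139]
orientation: [-3.14, -0.002, -1.744]
force: [1.0, -5.7, 5.6]
gripper_width: 0.0347
```

>>> {"fn": "apply_moves", "kwargs": {"deltas": "0 0 0 0 34;0 0 0 0 40;0 0 0 0 60;0 0 0 0 88;0 0 0 0 88;0 0 -0.05 0 88;0 0 -0.1 0 88;0 0 -0.15 0 88;0 0 -0.15 0 88"}}

```text
clock: 8.05
eef_pos: [0.6045, -0.2547, 0.2082]
orientation: [-3.134, -0.003, -1.75]
force: [0.1, 0.1, -0.1]
gripper_width: 0.0877
```

```bash
python3 mv.py .6026 -.256 .112 1.124
python3 - <<'E'
from h import *
for n in ['top','scene']:
    im,d=snap(n,n+'3')
    u,v=proj(n,np.array([.6026,-.257,.07])).astype(int)
    a=cv2.resize(im[max(v-40,0):v+40,u-50:u+50],None,fx=7,fy=7,interpolation=cv2.INTER_CUBIC)
    cv2.imwrite(f'pics/{n}3c.png',a[:,:,::-1])
E
```

```text
pose [ 0.6045 -0.2547  0.2082] [-3.1342e+00 -2.8000e-03 -1.7500e+00] w 0.0877 t 8.05 F [ 0.12  0.1  -0.12]
shares [0.0022 0.0039 0.1603] turn -5.748
```

View pics/scene3c.png

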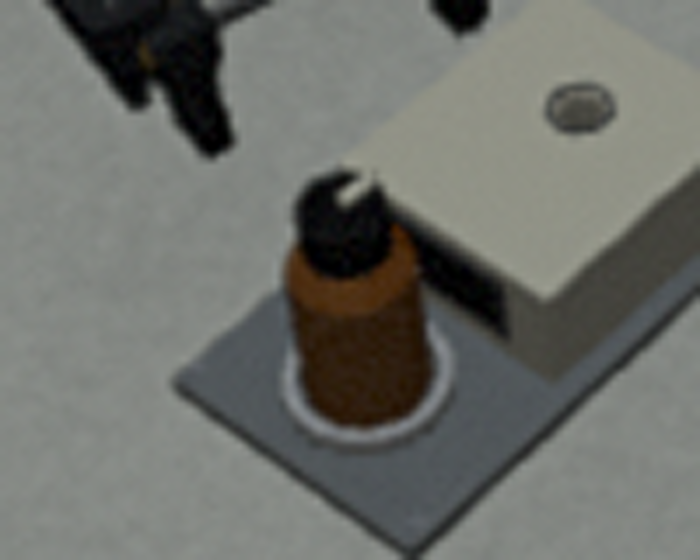

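View pics/top3c.png

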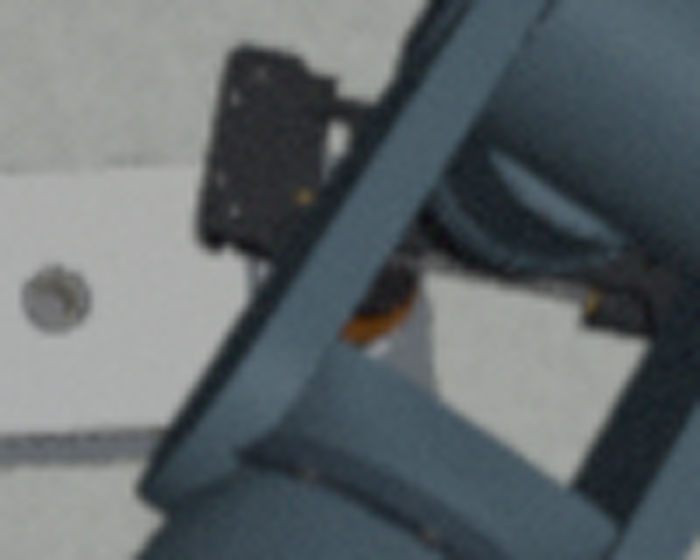

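```bash
python3 mv.py .36 -.02 .28 -1.5
```

```text
pose [ 0.6024 -0.2535  0.2033] [-3.1409e+00 -1.0000e-04 -1.7503e+00] w 0.0883 t 8.15 F [-0.72  0.55 -0.81]
shares [-0.3108  0.4669 -0.1282] turn -0.5005
```

>>> {"fn": "apply_moves", "kwargs": {"deltas": "-0.31 0.47 -0.13 -0.5 88;-0.31 0.47 -0.13 -0.5 88;-0.31 0.47 -0.13 -0.5 88;-0.31 0.47 -0.13 -0.5 88;-0.31 0.47 -0.13 -0.5 88;-0.31 0.47 -0.13 -0.5 88;-0.31 0.47 -0.13 -0.5 88;-0.31 0.47 -0.13 -0.5 88;-0.31 0.47 -0.13 -0.5 88"}}

```text
clock: 9.05
eef_pos: [0.3577, -0.0196, 0.2803]
orientation: [3.142, -0.0, -1.499]
force: [0.1, 0.3, 0.3]
gripper_width: 0.0882
```

Run:
```python
from h import *
for n in ['top','scene']:
    im,d=snap(n,n+'4')
    c=cloud(n,d); Z=c[...,2]
    m=(Z>.108)&(Z<.13)&(np.hypot(c[...,0]-.603,c[...,1]+.257)<.03); p=c[m]
    r=cv2.minEnclosingCircle((p[:,:2]*1000).astype(np.float32)); print(n,'cap',p.mean(0).round(4),np.round(r[0],1),round(r[1],1),np.percentile(p[:,2],[10,50,90]).round(4))
    m=(Z>.055)&(Z<.075)&(c[...,1]<-.05)&(c[...,1]>-.23)&(abs(c[...,0]-.6)<.09); r=cv2.minAreaRect((c[m][:,:2]*1000).astype(np.float32)); print('block',r)
    u,v=proj(n,np.array([.6026,-.257,.07])).astype(int)
    a=cv2.resize(im[max(v-40,0):v+40,u-50:u+50],None,fx=7,fy=7,interpolation=cv2.INTER_CUBIC)
    cv2.imwrite(f'pics/{n}4c.png',a[:,:,::-1])
```

```text
top cap [ 0.5998 -0.2543  0.1167] [ 600.  -254.8] 17.5 [0.1133 0.1167 0.1204]
block ((594.1009521484375, -158.29464721679688), (110.91790008544922, 143.78126525878906), 5.2837748527526855)
scene cap [ 0.6023 -0.2593  0.1155] [ 599.8 -258.4] 18.5 [0.1114 0.1159 0.1188]
block ((593.1814575195312, -151.80874633789062), (113.4726791381836, 130.9668731689453), 4.430918216705322)
```

View pics/top4.png

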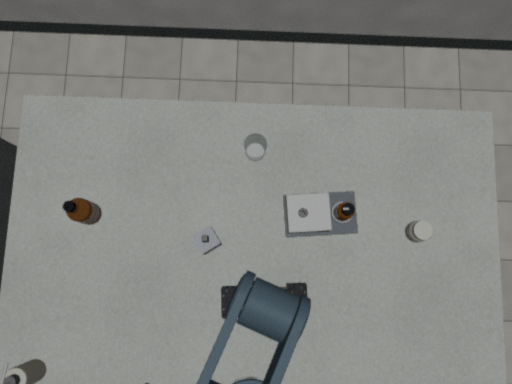

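View pics/top4c.png

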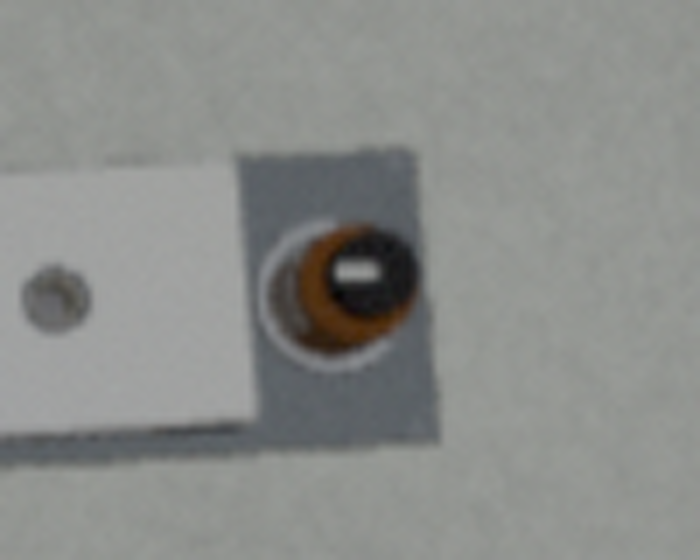

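View pics/scene4c.png

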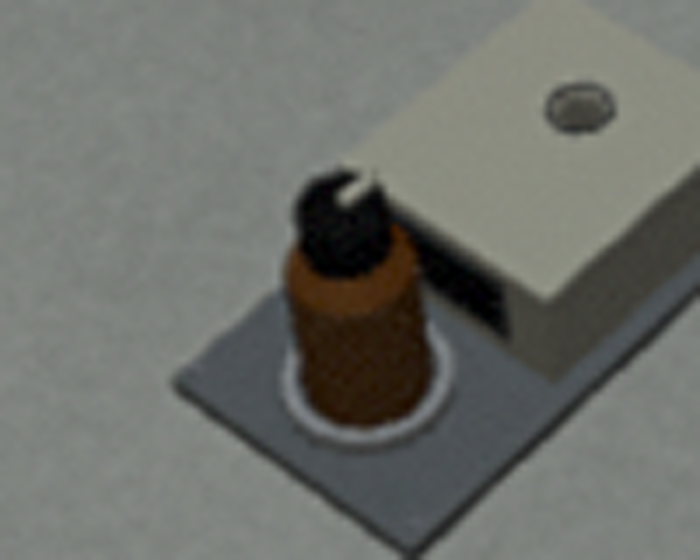

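Run:
```python
from ribr import *
from rib import ribfit
for w in (.0135,.015,.0165,.018):
    ribfit('top','top4',(.5998,-.2545),wall=w)
    ribfit('scene','scene4',(.6010,-.2585),wall=w)
for n,c in (('top',(.5999,-.2546)),('scene',(.601,-.2588))):
    for s in (0,):
        t,x,f=fit(n,n+'4',c,seed=s); print(n,round(t,1),x.round(2),round(f))
im=np.load('top4.npz')['im'].astype(int); u,v=proj('top',np.array([.5999,-.2546,.118])).round().astype(int); print(u,v)
for r in im[v-9:v+10,u-14:u+10].mean(2).astype(int): print(' '.join('%3d'%x for x in r))
```

```text
top rib n 18 mu mm [1.4 6.2] ev [2.2838151  4.01669138] PCA deg 95.0 cen deg 77.4
scene rib n 13 mu mm [-0.6  7.1] ev [1.98425223 3.4324914 ] PCA deg 87.7 cen deg 94.9
top rib n 20 mu mm [1.3 7.2] ev [2.19872172 4.63024693] PCA deg 95.9 cen deg 80.0
scene rib n 17 mu mm [-1.2  8.3] ev [3.05262007 4.27232435] PCA deg 80.1 cen deg 98.5
top rib n 21 mu mm [1.4 7.4] ev [2.2636571  4.71029357] PCA deg 93.2 cen deg 79.5
scene rib n 23 mu mm [-3.4  7.6] ev [4.37612109 6.23452407] PCA deg 46.7 cen deg 114.3
top rib n 24 mu mm [1.5 6.5] ev [2.80554441 6.49253647] PCA deg 95.1 cen deg 76.9
scene rib n 33 mu mm [-4.7  6.7] ev [5.05311441 9.55541432] PCA deg 59.7 cen deg 125.2
top 90.8 [  1.58   1.36  -0.6    6.     0.59  28.33 161.68] 410
scene 96.3 [  1.68  -0.51   1.27   4.79   0.49  11.33 142.85] 471
348 209
 96  94  96  98  97  98  99  99 101  98  97  97  96  97  97  95  95  94  96  94 109 137 147 147
 97  95  98  99 106 111 117 117 113  97  92  88  87  89  89  92  94  93  95  95 100 137 145 149
 95  99 107 115 125 128 133 126 116  88  77  74  64  58  65  80  83  87  92  96  97 128 143 147

[... 835 characters left out ...]
  23  27  30  61 103 139 146
 62  63  72  53  47  49  46  41  18   7  22  23  23  28  29  28  32  27  27  42  72  97 130 144
 69  63  67  60  46  50  47  44  41  25  18  24  26  31  21  24  27  34  33  54  82  95 118 141
 74  64  64  64  48  47  51  52  50  37  23  17  20  21  27  29  31  45  49  69  88  96 112 143
 92  69  65  72  60  41  46  47  45  47  41  32  26  27  27  36  38  55  65  82  90  96 106 143
111  77  63  62  62  43  37  43  47  49  50  47  46  44  47  47  56  77  84  92  93  97 112 143
119  87  70  53  51  37  31  34  41  43  46  50  42  50  53  55  72  93  97  96  95  98 116 142
123 116  87  55  36  32  34  34  35  34  44  41  44  53  73  98 100 100  96  98  95  97 116 140
```

Run:
```python
from h import *
z=np.load('top4.npz'); im=z['im'].astype(float).mean(2)
cam=info('top')
def pl(u,v,zt):
    r=cam['rotation']@np.array([(u-cam['cx'])/cam['fx'],(v-cam['cy'])/cam['fy'],1]); return cam['xyz']+r*((zt-cam['xyz'][2])/r[2])
us=np.arange(343,348); cs=[]
for u in us:
    vs=np.arange(205,212); w=np.clip(im[vs,u]-30,0,None); cs.append((vs*w).sum()/w.sum())
print(np.round(cs,2)); k=np.polyfit(us,cs,1); print('slope',k[0])
a=pl(us[0],np.polyval(k,us[0]),.12); b=pl(us[-1],np.polyval(k,us[-1]),.12); d=a-b; print('rib az',np.degrees(np.arctan2(d[1],d[0])))
# block edge line in image, long edges (reader y)
d_=z['d']; 
# use brightness: near edge rows: transitions at columns 292..326
for lo,hi,nm in ((185,200,'far'),(225,240,'near')):
    e=[];uu=np.arange(294,324)
    for u in uu:
        col=cv2.GaussianBlur(im[lo:hi,u].reshape(-1,1),(1,1),0).ravel(); g=np.abs(np.diff(col)); g=np.where(g>8,g,0); e.append(lo+.5+(g*np.arange(len(g))).sum()/g.sum() if g.sum() else np.nan)
    e=np.array(e); m=np.isfinite(e); k=np.polyfit(uu[m],e[m],1); rs=e-np.polyval(k,uu); m&=abs(rs)<1; k=np.polyfit(uu[m],e[m],1)
    a=pl(294,np.polyval(k,294),.065); b=pl(324,np.polyval(k,324),.065); d=a-b; print(nm,'edge az',np.degrees(np.arctan2(d[1],d[0])),m.sum(),np.std((e-np.polyval(k,uu))[m]))
```

```text
[208.27 208.26 208.25 208.24 208.26]
slope -0.002496708734464864
rib az 91.99850711136565
far edge az 94.81365624398963 24 0.2622281261014616
near edge az 95.44564290391396 30 0.16697756750634513
```

Run:
```python
from h import *
from scipy.optimize import minimize
def test(n,tag,c0,az,z=.1185):
    im=np.load(tag+'.npz')['im'].astype(np.float32).mean(2); best=[]
    cam=info(n)
    u0,v0=proj(n,np.array([*c0,z]))
    im=cv2.resize(im[int(v0)-15:int(v0)+16,int(u0)-15:int(u0)+16],None,fx=8,fy=8,interpolation=cv2.INTER_CUBIC)
    g=np.load  # noqa
    # sum brightness along a ray band: for each az, offset perp t, start s0: template matched bar (bright inside, dark flanks)
    for a in np.arange(az-20,az+20.1,1):
        e=np.array([np.cos(np.radians(a)),np.sin(np.radians(a))]); f=np.array([-e[1],e[0]])
        prof=[]
        ts=np.arange(-8,8.01,.25)/1000
        for t in ts:
            s=np.arange(3.5,13.6,.5)/1000
            P=np.c_[c0[0]+e[0]*s+f[0]*t,c0[1]+e[1]*s+f[1]*t,0*s+z]
            q=proj(n,P); x=((q[:,0]-(int(u0)-15)+.5)*8-.5).astype(np.float32); y=((q[:,1]-(int(v0)-15)+.5)*8-.5).astype(np.float32)
            prof.append(cv2.remap(im,x[None],y[None],cv2.INTER_LINEAR).mean())
        prof=np.array(prof); best.append((prof.max(),a,ts[prof.argmax()]*1000, (prof**2).mean()))
    b=np.array(best); k=b[:,0].argmax(); k2=b[:,3].argmax()
    m=b[:,3]-np.sort(b[:,3])[0]
    print(n,tag,'az by peak',b[k,1],'t',b[k,2],'by sharpness',b[k2,1])
test('top','top4',(.5998,-.2545),92)
test('scene','scene4',(.601,-.2585),92)
test('scene','scene3',(.601,-.2585),92)
test('top','top0',(.6024,-.2557),-100)
test('scene','scene0',(.6048,-.2602),-100)
```

```text
top top4 az by peak 91.0 t -0.75 by sharpness 72.0Traceback (most recent call last):
  File "<stdin>", line 24, in <module>
  File "<stdin>", line 17, in test
  File "h.py", line 15, in proj
    c=info(name); q=(np.asarray(P)-np.array(c['xyz']))@np.array(c['rotation'])
  File "h.py", line 7, in info
    c=dict(cams.camera_info(name)); c['rotation']=Rotation.from_euler('xyz',c['rotation']).as_matrix(); return c
           ~~~~~~~~~~~~~~~~^^^^^^
ValueError: time passes only in moves, steps and waits
```

```bash
python3 - <<'E'
s=open('h.py').read()
s=s.replace("def info(name):\n","_C={}\ndef info(name):\n    if name in _C: return _C[name]\n").replace("; return c\ndef unproj","; _C[name]=c; return c\ndef unproj")
open('h.py','w').write(s)
E
cat > az.py <<'E'
from h import *
def test(n,tag,c0,az,z=.1185):
    im=np.load(tag+'.npz')['im'].astype(np.float32).mean(2)
    u0,v0=proj(n,np.array([*c0,z])); U=int(u0)-15; V=int(v0)-15
    im=cv2.resize(im[V:V+31,U:U+31],None,fx=8,fy=8,interpolation=cv2.INTER_CUBIC)
    out=[]
    s=np.arange(3.5,13.6,.5)/1000; ts=np.arange(-8,8.01,.25)/1000
    for a in np.arange(az-20,az+20.1,1):
        e=np.array([np.cos(np.radians(a)),np.sin(np.radians(a))]); f=np.array([-e[1],e[0]])
        S,T=np.meshgrid(s,ts); P=np.stack([c0[0]+e[0]*S+f[0]*T,c0[1]+e[1]*S+f[1]*T,0*S+z],-1)
        q=proj(n,P); x=((q[...,0]-U+.5)*8-.5).astype(np.float32); y=((q[...,1]-V+.5)*8-.5).astype(np.float32)
        pr=cv2.remap(im,x,y,cv2.INTER_LINEAR).mean(1); out.append((pr.max(),a,ts[pr.argmax()]*1000))
    b=np.array(out); i=b[:,0].argmax(); print(n,tag,c0,'az',b[i,1],'t',b[i,2],'pk',b[i,0].round(1))
if __name__=='__main__':
    test('top','top4',(.5998,-.2545),92)
    for c in ((.601,-.2585),(.600,-.2575),(.6023,-.2593)): test('scene','scene4',c,92)
    test('top','top0',(.6024,-.2557),-100)
    for c in ((.6035,-.2595),(.6048,-.2602)): test('scene','scene0',c,-100)
E
python3 az.py
```

```text
top top4 (0.5998, -0.2545) az 91.0 t -0.75 pk 146.6
scene scene4 (0.601, -0.2585) az 93.0 t 1.0 pk 141.8
scene scene4 (0.6, -0.2575) az 92.0 t 0.25 pk 141.8
scene scene4 (0.6023, -0.2593) az 90.0 t 2.75 pk 140.5
top top0 (0.6024, -0.2557) az -109.0 t 2.5 pk 137.5
scene scene0 (0.6035, -0.2595) az -104.0 t -1.25 pk 139.6
scene scene0 (0.6048, -0.2602) az -105.0 t -2.5 pk 139.0
```

```bash
python3 mv.py .6015 -.2552 .2 -1.5
```

```text
pose [ 0.3583 -0.0205  0.2801] [ 3.1400e+00  7.0000e-04 -1.5012e+00] w 0.0881 t 9.15 F [ 0.61 -0.1  -0.12]
shares [ 0.4185 -0.3774  0.1326] turn -0.0024
```

>>> {"fn": "apply_moves", "kwargs": {"deltas": "0.42 -0.377 0.13 0 88;0.42 -0.377 0.13 0 88;0.42 -0.377 0.13 0 88;0.42 -0.377 0.13 0 88;0.42 -0.377 0.13 0 88;0.42 -0.377 0.13 0 88;0.42 -0.377 0.13 0 88;0.42 -0.377 0.13 0 88;0.42 -0.377 0.13 0 88;0.42 -0.377 0.13 0 88"}}

```text
clock: 10.15
eef_pos: [0.6008, -0.2557, 0.2018]
orientation: [3.14, 0.001, -1.501]
force: [0.0, 0.1, 0.7]
gripper_width: 0.0879
```

```bash
python3 mv.py .6015 -.2552 .112 -1.5;python3 mv.py .6015 -.2552 .112 -1.5
```

```text
pose [ 0.6008 -0.2557  0.2018] [ 3.1399e+00  1.5000e-03 -1.5015e+00] w 0.0879 t 10.15 F [0.03 0.06 0.67]
shares [-0.0006 -0.0014  0.1497] turn -0.0029
pose [ 0.6008 -0.2557  0.2018] [ 3.1399e+00  1.5000e-03 -1.5015e+00] w 0.0879 t 10.15 F [0.03 0.06 0.67]
shares [-0.0006 -0.0014  0.1497] turn -0.0029
```

>>> {"fn": "apply_moves", "kwargs": {"deltas": "0 0 0.04 0 88;0 0 0.08 0 88;0 0 0.11 0 88;0 0 0.13 0 88;0 0 0.148 0 80;0 0 0.148 0 60;0 0 0.148 0 45;0 0 0.148 0 40;0 0 0.148 0 38;0 0 0.148 0 36", "squeeze": 10}}

```text
clock: 11.15
eef_pos: [0.6017, -0.256, 0.115]
orientation: [-3.141, -0.001, -1.501]
force: [-0.6, 0.2, -0.3]
gripper_width: 0.042
```

>>> {"fn": "apply_moves", "kwargs": {"deltas": "0 0 0 0 33;0 0 0 0 31;0 0 0 0 30;0 0 0 0 30;0 0 0 -0.06 30;0 0 0 -0.12 30;0 0 0 -0.12 30;0 0 0 -0.12 30"}}

```text
clock: 11.95
eef_pos: [0.6017, -0.2558, 0.1146]
orientation: [-3.141, -0.0, -1.441]
force: [1.1, -0.7, 4.1]
gripper_width: 0.0346
```

```bash
python3 mv.py .6015 -.2552 .112 -1.44
```

```text
pose [ 0.6017 -0.2558  0.1146] [-3.141e+00 -2.000e-04 -1.441e+00] w 0.0346 t 11.95 F [ 1.12 -0.68  4.06]
shares [-0.001   0.0002  0.0044] turn -0.002
```

Turned by +0.060 rad. Next I'll release, rise, and go to the viewing pose.

>>> {"fn": "apply_moves", "kwargs": {"deltas": "0 0 0 0 36;0 0 0 0 45;0 0 0 0 65;0 0 0 0 88;0 0 0 0 88;0 0 -0.05 0 88;0 0 -0.1 0 88;0 0 -0.15 0 88;0 0 -0.15 0 88"}}

```text
clock: 12.85
eef_pos: [0.6038, -0.2573, 0.2098]
orientation: [-3.135, -0.006, -1.441]
force: [0.8, -0.5, -0.1]
gripper_width: 0.0882
```

```bash
python3 mv.py .37 .05 .28 -1.5
```

```text
pose [ 0.6038 -0.2573  0.2098] [-3.1349 -0.0058 -1.4409] w 0.0882 t 12.85 F [ 0.79 -0.45 -0.13]
shares [-0.5575  0.3192 -0.1224] turn 0.1182
```

>>> {"fn": "apply_moves", "kwargs": {"deltas": "-0.556 0.32 -0.12 0.12 88;-0.556 0.32 -0.12 0.12 88;-0.556 0.32 -0.12 0.12 88;-0.556 0.32 -0.12 0.12 88;-0.556 0.32 -0.12 0.12 88;-0.556 0.32 -0.12 0.12 88;-0.556 0.32 -0.12 0.12 88;-0.556 0.32 -0.12 0.12 88;-0.556 0.32 -0.12 0.12 88;-0.556 0.32 -0.12 0.12 88"}}

```text
clock: 13.85
eef_pos: [0.3676, 0.0506, 0.2761]
orientation: [-3.141, -0.0, -1.499]
force: [0.5, -0.6, 0.0]
gripper_width: 0.088
```

Run:
```python
from h import *
from az import test
for n in ['top','scene']:
    im,d=snap(n,n+'5')
    c=cloud(n,d); Z=c[...,2]
    m=(Z>.108)&(Z<.13)&(np.hypot(c[...,0]-.603,c[...,1]+.257)<.03); p=c[m]
    ce=p.mean(0); print(n,'cap',ce.round(4),np.percentile(p[:,2],[10,50,90]).round(4)); test(n,n+'5',tuple(ce[:2]-(0.002,-.001) if n=='scene' else ce[:2]),92)
    m=(Z>.125)&(Z<.14)&(np.hypot(c[...,0]-.504,c[...,1]-.145)<.02); p=c[m]; print('handle',p.mean(0).round(4),m.sum())
    u,v=proj(n,np.array([.504,.145,.12])).astype(int)
    a=im[v-15:v+16,u-20:u+20]
    u,v=proj(n,np.array([.6026,-.257,.07])).astype(int); b=im[v-15:v+16,u-20:u+20]
    cv2.imwrite(f'pics/{n}5c.png',cv2.resize(np.vstack([a,b]),None,fx=9,fy=9,interpolation=cv2.INTER_CUBIC)[:,:,::-1])
```

```text
top cap [ 0.6004 -0.2537  0.1168] [0.1139 0.1166 0.1203]
top top5 (np.float64(0.6003627317866639), np.float64(-0.2536500190549432)) az 96.0 t -1.25 pk 146.0
handle [0.5036 0.1451 0.1348] 37
scene cap [ 0.603  -0.2589  0.1159] [0.112  0.1162 0.1189]
scene scene5 (np.float64(0.6010284582030919), np.float64(-0.25792746218924734)) az 92.0 t 0.5 pk 138.6
handle [0.5068 0.1403 0.1314] 32
```

View pics/top5c.png

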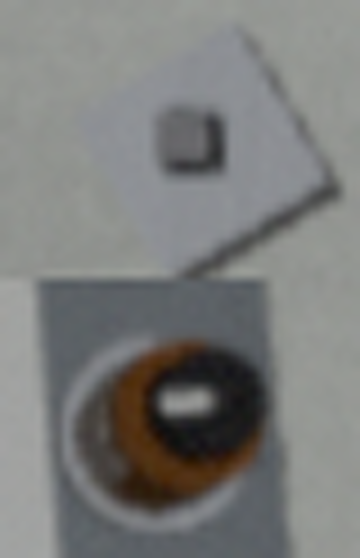

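View pics/scene5c.png

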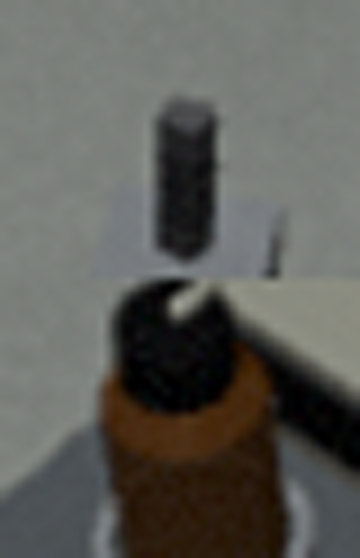

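```bash
python3 mv.py .5037 .1451 .2 -1.5
```

```text
pose [0.3681 0.0496 0.2758] [ 3.1411e+00 -2.0000e-04 -1.5014e+00] w 0.0879 t 13.95 F [-0.59  0.03  0.74]
shares [-0.1431 -0.2365  0.1263] turn -0.0028
```

>>> {"fn": "apply_moves", "kwargs": {"deltas": "-0.143 -0.237 0.126 0 60;-0.143 -0.237 0.126 0 60;-0.143 -0.237 0.126 0 60;-0.143 -0.237 0.126 0 60;-0.143 -0.237 0.126 0 60;-0.143 -0.237 0.126 0 60;-0.143 -0.237 0.126 0 60;-0.143 -0.237 0.126 0 60"}}

```text
clock: 14.75
eef_pos: [0.5037, 0.1447, 0.2014]
orientation: [-3.141, -0.0, -1.502]
force: [0.1, 0.1, -0.3]
gripper_width: 0.0597
```

```bash
python3 mv.py .5037 .1451 .107 -1.5
python3 - <<'E'
from h import *
im,d=snap('scene','scene6'); u,v=proj('scene',np.array([.504,.145,.12])).astype(int)
cv2.imwrite('pics/scene6c.png',cv2.resize(im[v-60:v+40,u-60:u+60],None,fx=5,fy=5,interpolation=cv2.INTER_CUBIC)[:,:,::-1])
E
```

```text
pose [0.5037 0.1447 0.2014] [-3.1405e+00 -2.0000e-04 -1.5023e+00] w 0.0597 t 14.75 F [ 0.11  0.06 -0.34]
shares [-6.000e-04  1.000e-04  1.574e-01] turn -0.0046
```

View pics/scene6c.png

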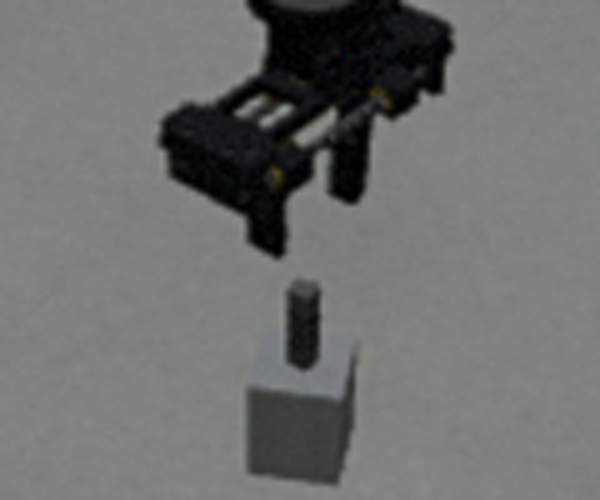

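The open fingers straddle the stylus handle, which stands at about (303,320) in the crop. Going down to grip it.

>>> {"fn": "apply_moves", "kwargs": {"deltas": "0 0 0.05 0 60;0 0 0.1 0 60;0 0 0.13 0 60;0 0 0.157 0 60;0 0 0.157 0 50;0 0 0.157 0 35;0 0 0.157 0 25;0 0 0.157 0 20;0 0 0.157 0 16;0 0 0.157 0 12", "squeeze": 15}}

```text
clock: 15.8
eef_pos: [0.5041, 0.1448, 0.107]
orientation: [-3.141, -0.002, -1.5]
force: [1.0, -9.1, -0.6]
gripper_width: 0.0159
```

>>> {"fn": "apply_moves", "kwargs": {"deltas": "0 0 0 0 10;0 0 0 0 8;0 0 0 0 8;0 0 0 0 8;0 0 0 0 8", "squeeze": 40}}

```text
clock: 16.3
eef_pos: [0.5042, 0.1445, 0.1069]
orientation: [-3.141, -0.002, -1.501]
force: [0.1, -5.3, 1.2]
gripper_width: 0.0156
```

```bash
python3 mv.py .5037 .1451 .107 -1.5
```

```text
pose [0.5042 0.1445 0.1069] [-3.1410e+00 -2.2000e-03 -1.5007e+00] w 0.0156 t 16.3 F [ 0.1  -5.35  1.24]
shares [-0.001   0.0007 -0.0001] turn -0.0015
```

>>> {"fn": "apply_moves", "kwargs": {"deltas": "0 0 -0.03 0 8;0 0 -0.07 0 8;0 0 -0.11 0 8;0 0 -0.16 0 8;0 0 -0.2 0 8;0 0 -0.2 0 8"}}

```text
clock: 16.9
eef_pos: [0.5059, 0.1459, 0.2304]
orientation: [-3.134, -0.0, -1.501]
force: [0.8, 0.4, -0.3]
gripper_width: 0.0159
```

```bash
python3 mv.py .5912 -.132 .22 -1.5
```

```text
pose [0.5059 0.1459 0.2304] [-3.1344e+00 -1.0000e-04 -1.5008e+00] w 0.0159 t 16.9 F [ 0.79  0.37 -0.26]
shares [ 0.4719 -0.1093  0.0181] turn -0.0017
```

>>> {"fn": "apply_moves", "kwargs": {"deltas": "0.47 -0.112 0.01 0 8;0.47 -0.112 0.01 0 8;0.47 -0.112 0.01 0 8;0.47 -0.112 0.01 0 8;0.47 -0.112 0.01 0 8;0.47 -0.112 0.01 0 8;0.47 -0.112 0.01 0 8;0.47 -0.112 0.01 0 8;0.47 -0.112 0.01 0 8"}}

```text
clock: 17.8
eef_pos: [0.5897, -0.1297, 0.2194]
orientation: [3.14, 0.001, -1.5]
force: [-0.5, 0.0, -1.7]
gripper_width: 0.0159
```

```bash
python3 mv.py .5912 -.132 .17 -1.5
python3 - <<'E'
from h import *
im,d=snap('scene','scene7'); u,v=proj('scene',np.array([.59,-.132,.12])).astype(int)
cv2.imwrite('pics/scene7c.png',cv2.resize(im[v-45:v+35,u-50:u+50],None,fx=7,fy=7,interpolation=cv2.INTER_CUBIC)[:,:,::-1])
print(u,v)
im,d=snap('top','top7')
u,v=proj('top',np.array([.59,-.132,.12])).astype(int)
cv2.imwrite('pics/top7c.png',cv2.resize(im[v-45:v+45,u-60:u+60],None,fx=6,fy=6,interpolation=cv2.INTER_CUBIC)[:,:,::-1])
E
```

```text
pose [ 0.5897 -0.1297  0.2194] [ 3.1400e+00  1.3000e-03 -1.5003e+00] w 0.0159 t 17.8 F [-0.47  0.01 -1.67]
shares [ 0.0042 -0.0023  0.0824] turn -0.0005
207 202
```

View pics/scene7c.png

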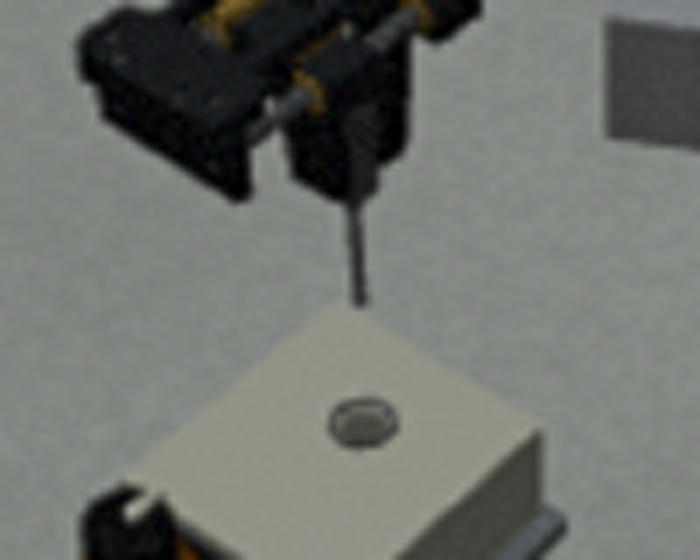

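View pics/top7c.png

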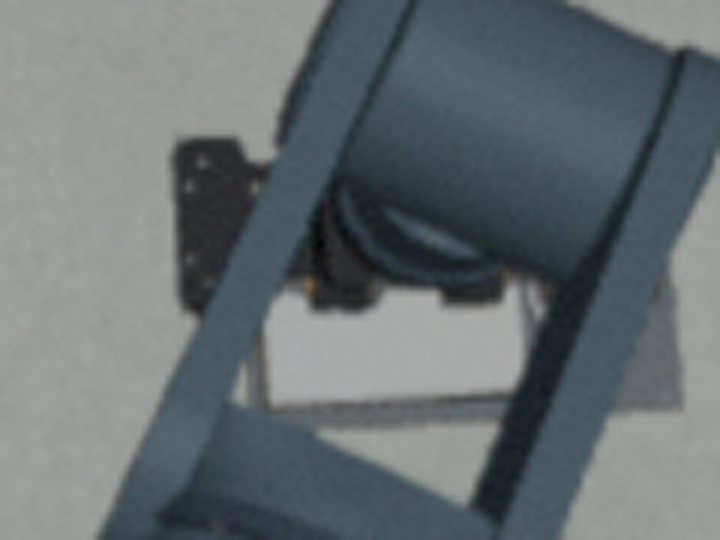

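```bash
cat > tip.py <<'E'
from h import *
cam=info('scene')
def pl(u,v,zt):
    r=cam['rotation']@np.array([(u-cam['cx'])/cam['fx'],(v-cam['cy'])/cam['fy'],1]); return cam['xyz']+r*((zt-cam['xyz'][2])/r[2])
E
python3 - <<'E'
from tip import *
im=np.load('scene7.npz')['im'].astype(int).mean(2).astype(int)
print('tip rows'); 
for v in range(190,205): print(v,im[v,200:217])
print('well')
for v in range(210,224): print(v,im[v,200:218])
for z in (.1274,): print('tip est',pl(208.2,200.2,z))
print('well',pl(208.6,216.9,.065))
print(proj('scene',np.array([[.5897,-.1297,.1274],[.5912,-.132,.065]])))
E
```

```text
tip rows
190 [129 130 130 132 134 136 101  53  66 127 136 132 132 133 134 133 133]
191 [132 133 131 134 135 135 100  55  63 128 134 130 132 134 135 133 134]
192 [131 130 130 133 135 137 116  62  56 126 135 132 132 131 132 131 134]
193 [132 131 130 131 135 134 120  66  49 128 136 133 135 135 135 133 132]
194 [134 134 131 130 133 132 120  63  50 128 135 134 134 134 133 132 131]
195 [135 135 135 134 133 134 133  73  53 128 136 134 131 131 132 132 133]
196 [135 135 136 136 135 135 137  71  47 112 134 133 133 131 131 132 132]
197 [133 134 135 134 134 134 135  77  47 107 135 133 133 130 132 133 131]
198 [131 132 134 131 132 132 135  84  51 106 133 135 130 130 134 134 132]
199 [132 135 135 132 131 135 131  83  44  88 128 132 136 133 132 133 133]
200 [134 136 134 136 137 141 138 101  67 103 129 134 134 133 130 131 134]
201 [132 135 136 142 141 143 142 137 130 132 135 133 130 132 133 132 135]
202 [134 138 141 140 142 141 144 142 142 141 136 133 134 134 134 134 136]
203 [135 140 140 142 142 141 141 142 143 140 140 138 135 134 134 133 135]
204 [139 142 143 141 141 142 141 141 141 141 141 141 13
[... 563 characters left out ...]
3 142]
217 [143 142 143 131  82 100  79  67  69  68  67  75  95  85 136 144 142 142]
218 [143 143 145 126  78  84  71  67  69  69  70  74  70  79 135 143 144 142]
219 [141 142 143 141 106  74  72  65  63  67  62  69  80 128 143 143 142 142]
220 [141 140 144 145 139 102  69  57  54  60  61  93 131 144 143 142 142 142]
221 [142 141 143 143 143 140 135 121 117 134 138 139 143 145 142 142 142 141]
222 [140 143 142 141 144 143 146 142 142 143 144 144 143 142 142 143 142 142]
223 [142 143 142 142 142 141 142 144 143 142 143 141 142 142 142 142 143 141]
tip est [ 0.59058228 -0.12947895  0.1274    ]
well [ 0.59196763 -0.13387363  0.065     ]
[[207.91620549 200.0792524 ]
 [208.90653895 216.39891878]]
```

```bash
python3 mv.py .5917 -.1332 .168 -1.5;  python3 - <<'E'
from h import *
z=np.load('top5.npz'); im=z['im'].astype(int).mean(2).astype(int)
u,v=proj('top',np.array([.5915,-.133,.065])); print(u,v); u=int(u);v=int(v)
print('cols',u-8); 
for r in range(v-7,v+8): print(r,im[r,u-8:u+9])
E
```

```text
pose [ 0.59   -0.1293  0.2201] [ 3.1410e+00  6.0000e-04 -1.4992e+00] w 0.0157 t 17.9 F [-0.03  0.3  -1.11]
shares [ 0.0067 -0.0024  0.0869] turn 0.0017
302.76008929056695 212.73548355343206
cols 294
205 [161 161 161 161 159 160 161 161 161 160 162 161 160 161 162 160 163]
206 [160 160 160 160 162 161 162 160 158 160 161 162 160 161 161 160 161]
207 [162 162 161 161 161 161 159 149 147 144 156 158 160 160 161 162 160]
208 [161 160 160 160 160 159 142 122 113 107 133 141 150 159 161 160 161]
209 [161 160 161 159 154 139 105 104  98  91 101 105 124 154 161 162 162]
210 [161 161 161 158 133 101  90  90  83  82  95 100 101 139 157 160 161]
211 [161 161 161 157 117 105  90  86  83  75  76  92 103 117 153 160 160]
212 [161 161 162 156 116 107  97 102  96  90  73  83  99 103 150 159 162]
213 [162 160 160 158 120 107 105 105 104  99  78  80  99 105 149 161 160]
214 [161 163 160 157 130 102 105 107 104 103  88  95  86 114 151 160 161]
215 [160 161 160 159 144 110 102 107 107 103 103 104 101 140 157 162 161]
216 [161 162 161 161 158 138 115 105 105 105 108 120 134 155 159 160 160]
217 [160 161 161 161 160 159 147 131 126 126 135 151 159 160 161 160 161]
218 [162 160 162 161 161 162 160 158 159 156 159 159 161 161 161 161 160]
219 [161 160 161 161 160 162 160 162 161 160 161 161 161 160 160 160 161]
```

>>> {"fn": "apply_moves", "kwargs": {"deltas": "0.006 -0.003 0.03 0 8;0.006 -0.003 0.06 0 8;0.006 -0.003 0.08 0 8;0.006 -0.003 0.087 0 8;0.006 -0.003 0.087 0 8;0.006 -0.003 0.087 0 8"}}

```text
clock: 18.5
eef_pos: [0.5929, -0.1343, 0.1691]
orientation: [-3.141, -0.001, -1.501]
force: [-0.1, 0.6, -1.4]
gripper_width: 0.0154
```

```bash
python3 - <<'E'
from h import *
im,d=snap('scene','scene8'); u,v=proj('scene',np.array([.59,-.132,.09])).astype(int)
cv2.imwrite('pics/scene8c.png',cv2.resize(im[v-35:v+25,u-40:u+40],None,fx=9,fy=9,interpolation=cv2.INTER_CUBIC)[:,:,::-1])
E
python3 mv.py .5919 -.1332 .126 -1.5
```

```text
pose [ 0.593  -0.1345  0.1694] [-3.1401e+00 -8.0000e-04 -1.5007e+00] w 0.0157 t 18.55 F [-0.05 -0.71 -1.03]
shares [-0.0024  0.0018  0.0723] turn -0.0014
```

View pics/scene8c.png

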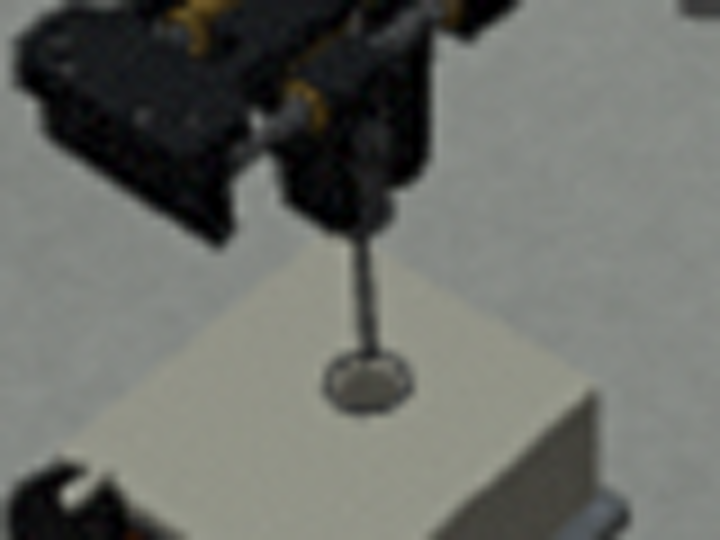

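>>> {"fn": "apply_moves", "kwargs": {"deltas": "-0.002 0.001 0.02 0 8;-0.002 0.001 0.035 0 8;-0.002 0.001 0.05 0 8;-0.002 0.001 0.06 0 8;-0.002 0.001 0.068 0 8;-0.002 0.001 0.068 0 8"}}

```text
clock: 19.15
eef_pos: [0.5913, -0.1332, 0.1265]
orientation: [3.14, 0.001, -1.501]
force: [0.2, 0.4, 0.2]
gripper_width: 0.0153
```

>>> {"fn": "apply_moves", "kwargs": {"deltas": "0 0 0.003 0 8;0 0 0.006 0 8;0 0 0.008 0 8;0 0 0.008 0 8"}}

```text
clock: 19.55
eef_pos: [0.5921, -0.1334, 0.1232]
orientation: [-3.141, -0.0, -1.501]
force: [-0.5, 0.4, 2.6]
gripper_width: 0.0159
```

```bash
python3 mv.py .5919 -.1332 .12 -1.5
```

```text
pose [ 0.5921 -0.1334  0.1232] [-3.1407e+00 -5.0000e-04 -1.5010e+00] w 0.0159 t 19.55 F [-0.48  0.45  2.58]
shares [-0.0004  0.0004  0.0053] turn -0.002
```

>>> {"fn": "apply_moves", "kwargs": {"deltas": "0 0 0.002 0 8;0 0 0.003 0 8;0 0 0.003 0 8;0 0 0.003 0 8"}}

```text
clock: 19.95
eef_pos: [0.592, -0.1334, 0.1212]
orientation: [-3.141, -0.0, -1.501]
force: [0.9, -0.3, 2.5]
gripper_width: 0.0157
```

>>> {"fn": "apply_moves", "kwargs": {"deltas": "0 0 0.002 0 8;0 0 0.003 0 8;0 0 0.003 0 8;0 0 0.003 0 8"}}

```text
clock: 20.35
eef_pos: [0.5921, -0.1335, 0.1195]
orientation: [-3.141, -0.0, -1.501]
force: [-0.0, -0.5, 5.2]
gripper_width: 0.0156
```

>>> {"fn": "apply_moves", "kwargs": {"deltas": "0 0 0.002 0 8;0 0 0.003 0 8;0 0 0.003 0 8;0 0 0.003 0 8"}}

```text
clock: 20.75
eef_pos: [0.5924, -0.1336, 0.119]
orientation: [-3.14, -0.001, -1.501]
force: [-1.3, 0.6, 13.3]
gripper_width: 0.0158
```

>>> {"fn": "apply_moves", "kwargs": {"deltas": "0 0 0.001 0 8;0 0 0.001 0 8;0 0 0.001 0 8;0 0 0.001 0 8;0 0 0.001 0 8;0 0 0.001 0 8"}}

```text
clock: 21.35
eef_pos: [0.5925, -0.1336, 0.1188]
orientation: [-3.14, -0.001, -1.501]
force: [-3.2, 1.1, 16.6]
gripper_width: 0.0157
```

```bash
python3 - <<'E'
from h import *
from az import test
im,d=snap('scene','scene9'); u,v=proj('scene',np.array([.59,-.18,.09])).astype(int)
cv2.imwrite('pics/scene9c.png',cv2.resize(im[v-45:v+45,u-60:u+60],None,fx=6,fy=6,interpolation=cv2.INTER_CUBIC)[:,:,::-1])
test('scene','scene9',(.601,-.258),92)
c=cloud('scene',d);m=(c[...,2]>.108)&(c[...,2]<.123)&(np.hypot(c[...,0]-.603,c[...,1]+.257)<.03);print('cap',c[m].mean(0))
for q in ['amber_bottle','beaker','white_pot']: print(q,[(round(x['conf'],2),np.round(x['bbox'],3).tolist()) for x in cams.search_frame(q,'scene')][:1])
a=np.load('scene0.npz')['im'].astype(int); dd=np.abs(im.astype(int)-a).max(2)
for nm,(r0,r1,c0,c1) in dict(bottle=(88,140,325,355),beaker=(210,250,280,312),pot=(272,310,75,112)).items(): print(nm,'max diff',dd[r0:r1,c0:c1].max())
E
python3 mv.py .592 -.133 .119 -1.5
```

```text
scene scene9 (0.601, -0.258) az 92.0 t 0.5 pk 147.3
cap [ 0.60340166 -0.25929925  0.11554628]
amber_bottle [(0.89, [0.642, 0.231, 0.692, 0.361])]
beaker []
white_pot [(0.95, [0.155, 0.717, 0.212, 0.81])]
bottle max diff 17
beaker max diff 15
pot max diff 14
pose [ 0.5925 -0.1336  0.1188] [-3.1400e+00 -1.1000e-03 -1.5007e+00] w 0.0156 t 21.55 F [-3.5   1.25 15.23]
shares [-0.0011  0.0008 -0.0003] turn -0.0015
```

View pics/scene9c.png

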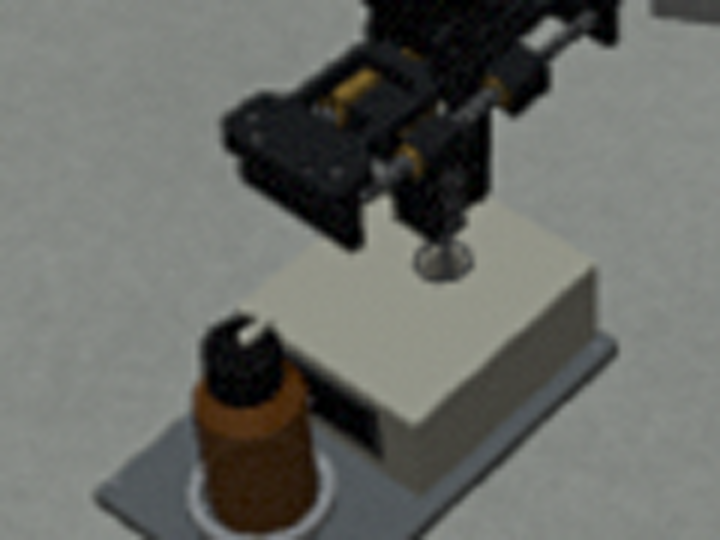

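The rod is in the well at crop (443,255) and the jar is upright in the collar with its rib towards the window. The button pushes back at about 15 N, well over the 5 N it needs when fully down. Handing in.

```bash
python3 -c "
from cell import bot,sensors
print(bot.finish_job())"
```

```text
the job is handed in; nothing more can be done
None
```

I turned the jar so its label faces the reader window and released it upright in the nest. Then I took the stylus from its stand, put its tip down the well and pressed the button. I handed the job in at about 21.6 s of the 58 s, still gripping the stylus and holding the button down.

- **Button:** the force rose from about 2.5 N to 5 N over roughly 6 mm, then jumped to 13–16 N, so the button is at the bottom of its travel. The last reading was 15 N. The button itself can't be seen, so this rests on force and travel alone.
- **Label direction:** after the first turn the label was about 3.5° off, so I gripped the jar again and turned it 3.4° more. The two cameras then disagreed: the top camera put the rib at 96° and the scene camera at 92° (±3°), against a window direction of 95.2°. The label is therefore probably within about 3° of square.
- **Jar position:** the jar stands off-centre in its nest by about 3 mm, roughly the slack the collar allows. Its cap height was unchanged.
- **Bystanders:** image comparison showed no change at the amber bottle, beaker or white pot. The detector found the bottle and the pot but missed the beaker in the last picture.

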